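Set the pour-over station going

TASK

Get the pour-over station going with light fingertip presses, in this order: press the round zero key on the coffee scale, then press the kettle base's switch so that it stays down, and last press the long bar on the timer so that it stays down. Press gently, do not zero the scale again afterwards, and leave the other keys unpressed. Nothing is to be picked up: the cup, the kettle and everything else stay where they stand.

Things in the scene. Friction and masses are not known exactly. Their poses are not given: they have to be found in the camera images.
- scale: Coffee scale, fixed: flat aluminium slab 210 (x) x 140 (y) x 22 mm with a square steel pan on its +x half (pan top 26 mm high, centre 35 mm to +x) and, on the strip at its -x end, two black keys with a small pale display between them. Origin: centre of its underside; x points from the keys to the pan, z up. It is turned up to 0.3 rad about z from the world axes.
- tare_top (a point): Centre of the top face of the scale's zero key: the ROUND key, 26 mm across, at (-80, +42) mm on the scale, top 31 mm above the counter when up. The point moves down with the key.
- tare (a joint): Travel of the round zero key, m, 0 up to 0.007 fully down; it registers past 0.0035. Spring key: about 1.4 N to start, 3.9 N fully down; it comes back up by itself when let go.
- units_top (a point): Centre of the top face of the scale's other key, SQUARE, 20 mm, at (-80, -42) mm on the scale (units setting, not wanted).
- units (a joint): Travel of the square units key, 0 to 0.007 m. Stays where it is pushed. Must not be pressed.
- kettle_base: Kettle base, fixed: aluminium slab 260 (x) x 140 (y) x 22 mm; the steel kettle stands on its +x half (on a disc whose top is 25 mm high, centre 55 mm to +x), a single black square switch key lies near its -x end. Origin: centre of its underside; x points from the key to the kettle. Turned up to 0.3 rad.
- kettle_switch_top (a point): Centre of the top face of the kettle switch, the only key on the kettle base, a 26 mm square at (-100, 0) mm on the base, top 31 mm above the counter when up. Moves with the key.
- kettle_switch (a joint): Travel of the kettle switch, m, 0 up (off) to 0.007 down; on past 0.0035. Latching: takes 3 to 5 N and stays at the depth it was pushed to.
- timer: Brew timer, fixed: aluminium block 75 (x) x 120 (y) x 24 mm with a raised ridge carrying a pale display (32 mm high) along its +x side and two black keys in front of it. Origin: centre of its underside. Turned up to 0.3 rad.
- start_top (a point): Centre of the top face of the timer's start key: the LONG BAR, 22 (x) x 50 (y) mm, at (-15, +24) mm on the timer, top 33 mm above the counter when up. Moves with the key.
- start (a joint): Travel of the start bar, m, 0 up to 0.007 down; the timer runs past 0.0035. Latching: takes 3 to 5 N and stays at the depth it was pushed to.
- clear_top (a point): Centre of the top face of the timer's other key, small and ROUND, 18 mm across, at (-15, -40) mm on the timer (clear, not wanted).
- clear (a joint): Travel of the small round clear key, 0 to 0.007 m. Stays where it is pushed. Must not be pressed.
- cup: White coffee cup with a steel dripper on top, loose, on the scale's pan: 95 mm high in all, 94 mm across, handle reaching 69 mm from its axis. Origin: centre of its underside.
- kettle: Steel kettle with black side handle and lid knob, loose, on the kettle base: 124 mm across, 133 mm high, handle reaching 104 mm from its axis along its own x, short spout along its y. Origin: centre of its underside.
- pitcher: Steel milk pitcher, loose bystander, behind (+x of) the timer: 72 mm across, 95 mm high. Origin: centre of its underside.
- tamper: Steel tamper standing on its 58 mm foot, 82 mm high, loose bystander beside the timer. Origin: centre of its underside.
- spoon: Steel spoon, 130 mm long, loose bystander lying across the front (-x) of the scale. Origin: near its middle, underside; handle to its -x.
Mind the look-alikes: they are no part of the job. What is shaped like the timer but blue, orange or purple is not meant.

How it is judged:
By the outcome, as a careful person would: the job done as asked, in the order asked, and still so for the second after the job is handed in, with the robot touching nothing.
It also fails if it takes over 61 s, if anything falls off the work surface, if the arm or the gripper's body presses on something with over 40 N, if the wrist force passes 120 N, or if a joint passes its speed limit or range.

ROBOT

A 6-joint arm with a two-finger parallel gripper is mounted at the origin on the work surface. World frame = base frame: x ahead of the robot, y to its left, z up, the work surface at z = 0. Lengths are in m, angles in degrees, forces in N, time in s.
With the tool pointing down it reaches from about 0.275 to 0.775 m from the base axis. Payload 14.6 kg.
Tool frame: the origin (TCP) lies on the centre line of the jaws, within the pads' length; the fingertips stand 11 mm ahead of it and the grasp point (between the pads) lies 8 mm behind it; z points along the fingers, y is the line along which they close (so a half turn about z gives the same grasp; the last joint's range is limited). The gripper opens to 85 mm and grips with 20 to 120 N. Pads are 22 mm wide; open, the fingers measure 114 mm over their backs; the gripper's body (76 mm by 85 mm) begins 54 mm behind the grasp point. The pads swing forward as they close: fully open they stand 13 mm farther back than shut.
Start: joints at [-83.612, 15.075, -2.767, 72.158, 0, 81.102], TCP at [0.138, -0.506, 0.242] pointing down, gripper open.
Joint ranges: [-151.79, 151.79], [-50.71, 97.33], [-67.44, 78.34], [-121.81, 120.89], [-77.56, 73.72], [-180, 180]. Speed limits (degrees/s): [108.29, 108.29, 147.25, 159.86, 180, 180].

INTERFACE

Orientations are given as [roll, pitch, yaw] about the fixed x, y, z axes, in that order (R = Rz(yaw) Ry(pitch) Rx(roll)).
In Python, from bench import * gives the robot as it stands. Calls block until the motion is done:
- move_ptp(position, orientation): joint-space move of the TCP to a pose.
- move_linear(position, rotation=None, max_speed=0.15, contact_N=None): straight line of the TCP; rotation=None keeps the orientation; max_speed is the mean speed in m/s. With contact_N (N) it stops when the force on the tool has changed by that much, and returns True; else False.
- move_joints(angles): joint-space move.
- gripper_to(opening, effort=None): finger opening in m; effort is the grip in N (None keeps the last); returns when the fingers have stopped.
- pause(seconds).
- solve_ik(position, orientation): joint angles nearest the present ones, or None.
- sense(): the state.
- camera(name): name is "scene" or "side" or "wrist"; returns the picture (384x512x3 uint8, blue, green, red); there is no depth.
- calibration(name): a dict with "intrinsics" (3x3 intrinsics, pixels), "k1" (the pictures are not rectified: a ray, as slopes to the right and down, at radius r is drawn at 1 + k1 r^2 times it, then the intrinsics apply), "pose" (4x4, takes a point from camera to world coordinates); the wrist camera has in their place "tool_from_camera" (4x4, takes a point from camera to tool coordinates, whose origin is the TCP and whose axes are the flange's). Camera axes: x right, y down, z forward; pixel columns grow to the right and rows downward; lengths in m; the calibration is good to about 2 mm. A picture is of the moment at which its call begins: read the wrist's pose just before it. calibration takes no time and is no camera call.
A pose or a line that the arm cannot do raises MotionError and nothing moves.
- finish_job(): hands the job in; it is judged then, once.
The state is a dict: "t": time; "qpos": joint angles; "qvel": joint speeds; "effort": joint torques, N m; "tcp_pos": TCP position; "eef_rot": TCP orientation; "ft_force": force on the tool from outside, world axes, zero at the start; "moment": the same for the moment, N m; "gripper_width": finger opening in m; "grip_force": force on a finger pad.
Only numpy, scipy, OpenCV 4.12 (cv2) and the standard library are available. Lean on these libraries where they do the work, as an engineer would, in place of code of your own. Each camera call takes 0.05 s, during which the arm holds its last target. There are 200 camera calls.

## Working session

There is one attempt and no reset: what is moved stays moved. The work goes in short steps, each a Python script; the robot and the scene stay as the last script left them, time stands still between calls to the robot, and variables do not carry over. Pictures are saved under pics/ and viewed, at most 10 in all, crops included, and the job is handed in when it is done.

```bash
mkdir -p pics; ls
python3 - <<'E'
from bench import *
import cv2
for n in("scene","side"):
    cv2.imwrite(f"pics/{n}0.png",cv2.resize(camera(n),None,fx=1.5,fy=1.5))
    c=calibration(n);print(n,c)
print(calibration("wrist"));print(sense())
E
```

```text
pics
scene {'intrinsics': array([[355.63605307,   0.        , 247.39279731],
       [  0.        , 355.63605307, 190.19814811],
       [  0.        ,   0.        ,   1.        ]]), 'k1': 0.01868753415769422, 'pose': array([[ 0.87880466,  0.37800384, -0.29123095,  0.89865619],
       [ 0.47705295, -0.71014179,  0.5178022 , -0.5054777 ],
       [-0.01108405, -0.59397957, -0.80440376,  1.03222339],
       [ 0.        ,  0.        ,  0.        ,  1.        ]])}
side {'intrinsics': array([[484.38331273,   0.        , 251.04353528],
       [  0.        , 484.38331273, 186.05657686],
       [  0.        ,   0.        ,   1.        ]]), 'k1': -0.1851684509501624, 'pose': array([[ 0.9901257 , -0.05818689,  0.12753581,  0.32748997],
       [-0.13809298, -0.56134805,  0.81597714, -1.24950707],
       [ 0.02411281, -0.82553174, -0.56384033,  1.01351269],
       [ 0.        ,  0.        ,  0.        ,  1.        ]])}
{'intrinsics': array([[282.11786142,   0.        , 254.80055806],
       [  0.        , 282.11786142, 198.81155154],
       [  0.        ,   0.        ,   1.        ]]), 'k1': -0.020
[... 347 characters left out ...]
00,
         1.00000000e+00]])}
{'t': 0.1, 'qpos': array([-8.36105421e+01,  1.50972139e+01, -2.80099221e+00,  7.21591147e+01,
        3.00056321e-04,  8.11009321e+01]), 'qvel': array([-0.01138325, -0.04782724,  0.14716292,  0.06334537,  0.04788732,
       -0.04034982]), 'effort': array([ 3.61576989e-03, -6.38573027e+01,  3.85062969e+01,  9.86291823e-03,
       -5.11359872e-05, -1.25636743e-05]), 'tcp_pos': array([ 0.1383913 , -0.50617499,  0.2418575 ]), 'eef_rot': array([-1.79943416e+02, -9.16365658e-03,  1.52885211e+01]), 'ft_force': array([1.54085129, 1.30727037, 0.3207411 ]), 'moment': array([ 0.00640452, -0.01792234,  0.00600043]), 'grip_force': 0.0, 'gripper_width': 0.08513401691020532}
```

View pics/scene0.png

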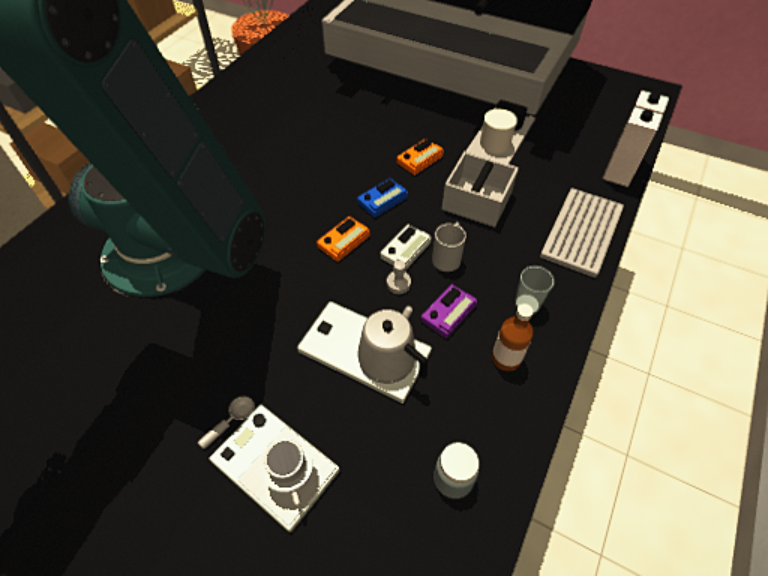

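View pics/side0.png

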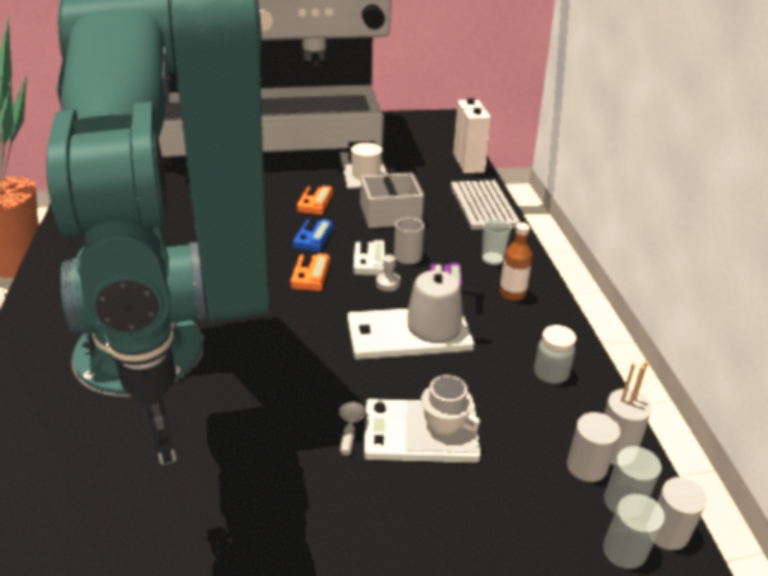

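The scene view (shown at 1.5x) has the scale at (275,465), with its round key at (260,420) and square key at (228,453). The kettle switch is at (325,327) and the white timer at (405,245). In the side view these are at (379,407), (379,440), (364,329) and (370,257). I'll triangulate roughly from these two views, then refine with the wrist camera.

```bash
cat > h.py <<'E'
from bench import *
import numpy as np, cv2
from scipy.spatial.transform import Rotation as R
def pose(n,s=None):
    c=calibration(n)
    if n!="wrist": return c["pose"]
    T=np.eye(4);T[:3,:3]=R.from_euler("xyz",s["eef_rot"],degrees=True).as_matrix();T[:3,3]=s["tcp_pos"]
    return T@c["tool_from_camera"]
def ray(n,uv,T):
    c=calibration(n);K=c["intrinsics"];d=np.array([(uv[0]-K[0,2])/K[0,0],(uv[1]-K[1,2])/K[1,1]])
    u=d.copy()
    for _ in range(20): u=d/(1+c["k1"]*(u@u))
    return T[:3,3],T[:3,:3]@np.array([*u,1])
def plane(n,uv,T,z):
    o,d=ray(n,uv,T);return o+d*(z-o[2])/d[2]
def tri(rays):
    A=0;b=0
    for o,d in rays:
        d=d/np.linalg.norm(d);P=np.eye(3)-np.outer(d,d);A=A+P;b=b+P@o
    p=np.linalg.solve(A,b)
    return p,[np.linalg.norm(np.cross(p-o,d/np.linalg.norm(d))) for o,d in rays]
def project(n,p,T):
    c=calibration(n);q=T[:3,:3].T@(np.array(p)-T[:3,3]);u=q[:2]/q[2];u=u*(1+c["k1"]*(u@u));K=c["intrinsics"]
    return np.array([K[0,0]*u[0]+K[0,2],K[1,1]*u[1]+K[1,2]])
def blobs(img,thr=70):
    "dark blobs enclosed in pale (unsaturated bright) regions: centre, area, minAreaRect"
    g=img.max(2);out=[]
    cs,hi=cv2.findContours((g<thr).astype(np.uint8),cv2.RETR_CCOMP,cv2.CHAIN_APPROX_NONE)
    for c in cs:
        a=cv2.contourArea(c)
        if a>8 and a<6000:
            m=cv2.moments(c);out.append(((round(m["m10"]/m["m00"],1),round(m["m01"]/m["m00"],1)),a,cv2.minAreaRect(c)))
    return out
E
python3 - <<'E'
from h import *
g={"tare":[(260,420),(379,407)],"units":[(228,453),(379,440)],"switch":[(325,327),(364,329)],"timer":[(405,245),(370,257)]}
I=[camera("scene"),camera("side")]
for k,v in g.items():
    rs=[]
    for n,uv,im in zip(("scene","side"),v,I):
        uv=np.array(uv)/1.5;bs=[b for b in blobs(im) if np.hypot(*(np.array(b[0])-uv))<(14 if k=="timer" else 7) and b[1]<300]
        print(k,n,[(b[0],b[1]) for b in bs])
        if len(bs)==1: uv=bs[0][0]
        rs.append(ray(n,uv,pose(n)))
    print(tri(rs))
E
```

```text
tare scene [((172.3, 279.8), 44.0)]
tare side [((252.9, 271.2), 17.0)]
(array([ 0.49571767, -0.25328375,  0.02652993]), [np.float64(0.00021197224296176239), np.float64(0.0002119722429618715)])
units scene [((151.5, 302.3), 35.0)]
units side [((252.5, 292.5), 9.0)]
(array([ 0.48284821, -0.33615672,  0.02658245]), [np.float64(0.00013998830186686775), np.float64(0.0001399883018668721)])
switch scene [((215.9, 218.2), 41.0)]
switch side [((242.9, 219.4), 11.5)]
(array([ 0.49724708, -0.00881844,  0.02543677]), [np.float64(0.0004089352151379992), np.float64(0.00040893521513778923)])
timer scene [((260.6, 166.6), 8.5), ((270.8, 156.4), 45.5)]
timer side []
(array([0.54859268, 0.29503464, 0.01793716]), [np.float64(0.0024270518266304416), np.float64(0.0024270518266304992)])
```

Run:
```python
from h import *
import pickle
gripper_to(0.0,20)
for yaw in(180,150,-150,90,-90,0): print(yaw,[None if (q:=solve_ik(p,[180,0,yaw])) is None else q.round(0) for p in([.49,-.25,.2],[.55,.3,.2])])
D=[]
for k,p in {"tare":(.495,-.253),"switch":(.497,-.009),"timer":(.549,.295)}.items():
    for dx,dy in((-.03,-.04),(-.03,.04)):
        move_ptp([p[0]+dx,p[1]+dy,.2],[180,0,180]);pause(.2)
        s=sense();im=camera("wrist");D.append((k,s,im))
pickle.dump(D,open("w.pkl","wb"))
cv2.imwrite("pics/w.png",cv2.resize(np.vstack([np.hstack([D[i][2],D[i+1][2]]) for i in(0,2,4)]),(533,600),interpolation=cv2.INTER_AREA))
print(sense()["t"],[(d[0],d[1]["tcp_pos"].round(3)) for d in D])
```

```text
180 [array([-36.,  18.,  -5.,  67.,   0., -36.]), array([21., 26.,  8., 72.,  0., 21.])]
150 [array([-36.,  18.,  -5.,  67.,   0.,  -6.]), array([21., 26.,  8., 72.,  0., 51.])]
-150 [array([-36.,  18.,  -5.,  67.,   0., -66.]), array([21., 26.,  8., 72.,  0., -9.])]
90 [array([-36.,  18.,  -5.,  67.,   0.,  54.]), array([ 21.,  26.,   8.,  72.,   0., 111.])]
-90 [array([ -36.,   18.,   -5.,   67.,    0., -126.]), array([ 21.,  26.,   8.,  72.,   0., -69.])]
0 [array([-36.,  18.,  -5.,  67.,   0., 144.]), array([  21.,   26.,    8.,   72.,    0., -159.])]
7.175 [('tare', array([ 0.465, -0.293,  0.2  ])), ('tare', array([ 0.465, -0.214,  0.2  ])), ('switch', array([ 0.467, -0.05 ,  0.2  ])), ('switch', array([0.467, 0.03 , 0.2  ])), ('timer', array([0.519, 0.254, 0.2  ])), ('timer', array([0.519, 0.334, 0.2  ]))]
```

View pics/w.png

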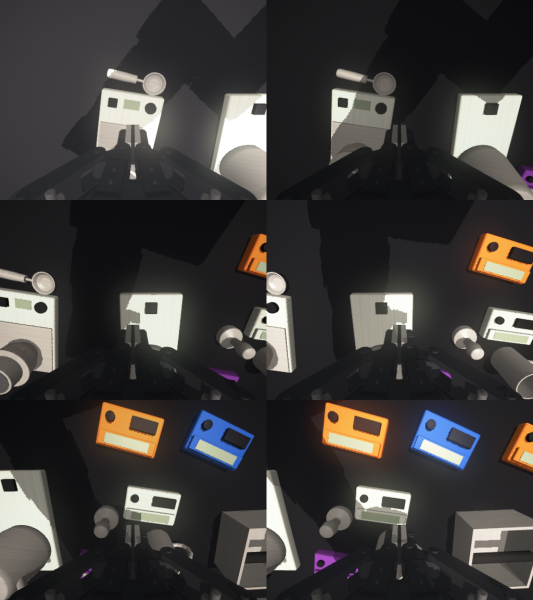

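Run:
```python
from h import *
import pickle
for k,s,im in pickle.load(open("w.pkl","rb")):
    T=pose("wrist",s);print(k)
    for b in blobs(im,70):
        if b[1]>150:
            print("  ",b[0],b[1],np.round(b[2][1]),plane("wrist",b[0],T,.031).round(4))
```

```text
tare
   (236.5, 164.0) 1161.5 [80. 20.] [ 0.4425 -0.3126  0.031 ]
   (254.9, 329.7) 389.0 [15. 35.] [ 0.6645 -0.293   0.031 ]
tare
   (431.3, 208.5) 490.0 [21. 27.] [ 0.4942 -0.0112  0.031 ]
   (219.6, 207.9) 351.5 [21. 21.] [ 0.4931 -0.2534  0.031 ]
   (146.1, 196.8) 272.5 [19. 17.] [ 0.4798 -0.3356  0.031 ]
   (263.3, 258.6) 379.0 [43. 12.] [ 0.5581 -0.2032  0.031 ]
   (246.4, 259.0) 381.5 [12. 43.] [ 0.5586 -0.2236  0.031 ]
switch
   (77.8, 206.4) 371.5 [21. 23.] [ 0.4932 -0.2519  0.031 ]
   (7.7, 195.6) 252.0 [18. 16.] [ 0.4802 -0.3309  0.031 ]
   (32.0, 163.5) 1053.5 [74. 20.] [ 0.4435 -0.2934  0.031 ]
   (437.6, 335.8) 605.5 [55. 17.] [0.6794 0.1975 0.031 ]
   (254.9, 330.6) 278.5 [12. 29.] [ 0.6683 -0.0497  0.031 ]
   (476.0, 290.3) 716.5 [35. 28.] [0.6074 0.2324 0.031 ]
   (441.5, 261.6) 1398.5 [45. 47.] [0.5654 0.1787 0.031 ]
switch
   (493.8, 237.7) 578.0 [38. 18.] [0.5335 0.3161 0.031 ]
   (447.6, 230.9) 168.0 [15. 15.] [0.5244 0.2577 0.031 ]
   (217.8, 207.9) 323.0 [21. 19.] [ 0.4952 -0.0115  0.031 ]
   (10.9, 206.6) 370.0 [21. 23.] [ 0.4935 -0.2507  0.031 ]
   (489.1, 10
[... 615 characters left out ...]
031 ]
   (165.3, 332.4) 164.5 [ 8. 29.] [0.7241 0.1341 0.031 ]
   (315.3, 271.4) 1927.5 [102.  42.] [0.6305 0.3284 0.031 ]
   (263.0, 257.8) 436.5 [44. 13.] [0.6114 0.2639 0.031 ]
   (246.5, 258.2) 417.5 [12. 44.] [0.612 0.244 0.031]
   (201.6, 231.8) 2068.0 [47. 62.] [0.5771 0.1918 0.031 ]
timer
   (472.5, 302.9) 4357.0 [116. 103.] [0.6788 0.6169 0.031 ]
   (505.6, 71.5) 169.5 [17. 12.] [0.403  0.5857 0.031 ]
   (254.7, 331.0) 299.0 [14. 30.] [0.7213 0.3341 0.031 ]
   (113.4, 305.3) 1621.0 [38. 73.] [0.6809 0.1515 0.031 ]
   (219.5, 269.5) 372.0 [13. 41.] [0.6275 0.2911 0.031 ]
   (133.4, 232.6) 2585.5 [49. 74.] [0.5781 0.1918 0.031 ]
   (180.4, 109.5) 288.0 [58.  9.] [0.4404 0.2584 0.031 ]
```

The wrist views show the round zero key, the kettle switch and the white timer clearly. The timer's small round key is at (258,189) and its bar at (315,197), 64 mm apart as specified. Next I'll triangulate the heights, then press the zero key in small steps while logging force.

```bash
cat >> h.py <<'E'
def press(xy,ztop,yaw,depth=.0055,limit=9):
    x,y=xy;rot=[180,0,yaw]
    move_ptp([x,y,.2],rot)
    move_linear([x,y,ztop+.011+.006],rot,.12);pause(.3)
    f0=sense()["ft_force"][2]
    z=ztop+.011+.001
    while z>ztop+.011-depth-1e-6:
        z-=.0005;hit=move_linear([x,y,z],rot,.01,contact_N=limit);s=sense()
        tip=s["tcp_pos"][2]-.011
        print(f"{(ztop-tip)*1e3:.1f}mm:{s['ft_force'][2]-f0:.1f}N",end=" ")
        if hit or s['ft_force'][2]-f0>limit: print("LIMIT",end="");break
    print(s["tcp_pos"].round(4))
    move_linear([x,y,.12],rot,.1);move_linear([x,y,.2],rot,.2)
    print("t",sense()["t"])
E
python3 - <<'E'
from h import *
import pickle
D=pickle.load(open("w.pkl","rb"))
for k,v in {"tare":{1:(219.6,207.9),2:(77.8,206.4),3:(10.9,206.6)},"switch":{1:(431.3,208.5),3:(217.8,207.9)},"start":{3:(493.8,237.7),4:(315.1,197)},"clear":{3:(447.6,230.9),4:(258.6,188.9)}}.items():
    p,r=tri([ray("wrist",uv,pose("wrist",D[i][1])) for i,uv in v.items()]);print(k,p.round(4),np.round(r,4))
press((.494,-.2534),.031,180)
E
```

```text
tare [ 0.4944 -0.2539  0.0278] [0.0001 0.0002 0.0002]
switch [ 0.4945 -0.0114  0.0314] [0.0005 0.0005]
start [0.5373 0.3237 0.023 ] [0.0001 0.0001]
clear [0.5251 0.2585 0.03  ] [0.0002 0.0002]
-0.5mm:1.9N -0.1mm:2.4N 0.5mm:2.7N 1.0mm:2.9N 1.5mm:2.9N 2.0mm:3.4N 2.5mm:3.6N 3.0mm:4.2N 3.5mm:3.7N 4.0mm:3.9N 4.5mm:4.8N 5.0mm:4.3N 5.5mm:4.7N 6.0mm:4.6N [ 0.4941 -0.2534  0.036 ]
t 16.5
```

Heights agree with the text, except for the bar, which was cut off at the image edge in one view. The zero key followed its spring curve down to about 6 mm without bottoming out. Now the kettle switch, then the bar.

Run:
```python
from h import *
press((.4945,-.0114),.031,180)
press((.5328,.3217),.033,171.4)
move_ptp([.503,.295,.2],[180,0,180]);pause(.2)
s=sense();a=camera("wrist");cv2.imwrite("pics/end_w.png",a[120:300,100:420])
T=pose("wrist",s)
for b in blobs(a):
    if b[1]>100: print(b[0],b[1],plane("wrist",b[0],T,.031).round(4))
cv2.imwrite("pics/end_s.png",camera("scene"))
```

```text
-0.5mm:0.2N -0.0mm:-0.6N 0.5mm:1.5N 1.0mm:1.4N 1.5mm:1.4N 2.1mm:0.1N 2.5mm:1.6N 3.0mm:1.1N 3.5mm:1.9N 4.0mm:0.9N 4.5mm:2.0N 5.0mm:2.0N 5.5mm:1.4N 6.0mm:0.8N [ 0.4945 -0.0114  0.036 ]
t 24.6667
-0.5mm:1.2N -0.0mm:1.2N 0.4mm:2.6N 1.0mm:3.4N 1.5mm:2.8N 2.1mm:2.4N 2.5mm:1.5N 3.0mm:3.0N 3.5mm:3.7N 4.0mm:2.3N 4.5mm:3.0N 5.0mm:3.2N 5.5mm:3.4N 6.0mm:3.3N [0.5328 0.3217 0.038 ]
t 33.1
(483.8, 307.7) 2948.0 [0.6696 0.5944 0.031 ]
(284.4, 210.7) 389.0 [0.5345 0.3294 0.031 ]
(222.1, 202.9) 155.0 [0.5251 0.2589 0.031 ]
(409.8, 91.0) 1140.0 [0.4063 0.452  0.031 ]
(254.8, 330.6) 305.5 [0.7038 0.2956 0.031 ]
(128.1, 306.8) 158.5 [0.6664 0.1323 0.031 ]
(292.3, 277.4) 233.5 [0.6221 0.342  0.031 ]
(167.2, 244.8) 2328.5 [0.5776 0.1918 0.031 ]
```

Run:
```python
from h import *
import pickle
D=pickle.load(open("w.pkl","rb"))
# same view points as before for direct comparison; timer first
rows=[]
for i,p in ((4,(300,200)),(3,(218,208))):
    s0=D[i][1];move_ptp(list(s0["tcp_pos"]),[180,0,180]);pause(.2)
    im=camera("wrist");x,y=p
    rows.append(np.hstack([cv2.resize(q[y-33:y+33,x-47:x+47],(390,275),interpolation=cv2.INTER_CUBIC) for q in(D[i][2],im)]))
cv2.imwrite("pics/cmp.png",np.vstack(rows));print(sense()["t"])
```

```text
35.4
```

View pics/cmp.png

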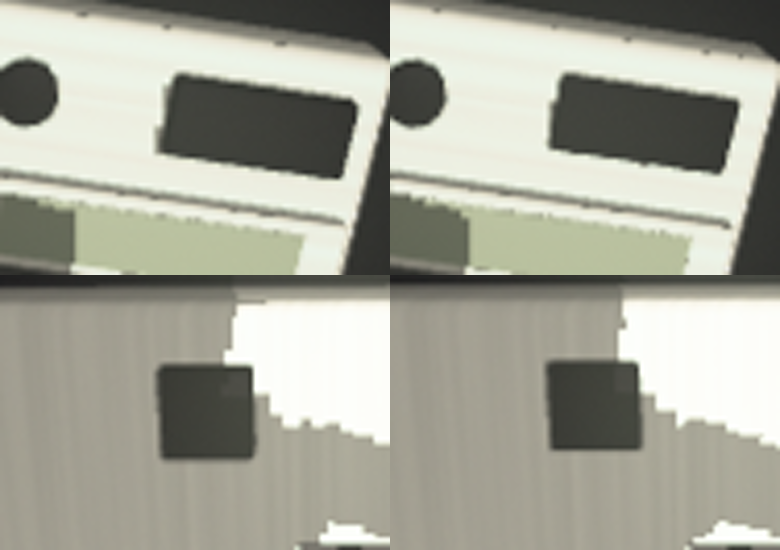

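View pics/end_s.png

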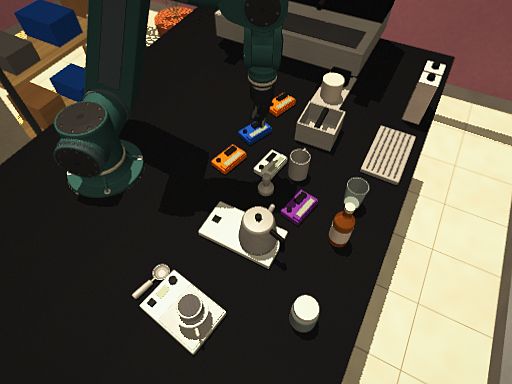

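The comparison crops (before left, after right) show the bar and the switch smaller and about 8 px (zoomed) nearer the slab, which matches roughly 6 mm of travel. The clear key is unchanged. The scene view shows the cup, kettle and other items where they were, and the gripper is clear of everything.

```bash
python3 -c "
from bench import *
print(finish_job(),sense()['t'])"
```

```text
the job is handed in; nothing more can be done
the job is handed in; nothing more can be done
```

I pressed the zero key, then the kettle switch, then the timer bar, each to about 6 mm. Camera views show the switch and bar staying down and nothing else moved; I handed the job in just after 35 s.

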